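# Check the free travel of a disc sander's brake lever

## Task

Check the sander's brake: press the brake lever down steadily until the brake bites and the resistance clearly firms up (about 10 to 15 N on the pad; more than 20 N harms the lining), then let the lever come all the way back up. The needle on the scale stays at the furthest point the lever reached: note it by sliding the marker along its rail until its index is in line with the needle. Do not touch the needle, and leave the other things on the bench alone.

Things in the scene. Friction and masses are not known exactly. Their poses are not given: they have to be found in the camera images.
- machine: Red benchtop disc sander fixed to the bench. Origin: on the bench under the casing's middle; +y along the casing towards the lever end, -y to the disc, z up. Casing 160 (x) by 280 (y) by 140 mm high; base plate y -200 to 160. Disc radius 100, top 215 mm high at y -148 to -165; work table y -175 to -275, top 112 mm high. A scale plate lies on the casing.
- scale_zero (a point): Zero of the scale: middle line of the flat plate on the casing's top, 143 mm above the bench, at machine x = 0, y = +85 mm. Tick marks every 10 mm along machine y, to 150 mm at y = -65; readings grow towards -y.
- lever_hinge (a point): Middle of the lever's level hinge axis (along the machine's x), at machine y = +145, z = 105 mm. About 2 to 2.5 N per mm is the pad's extra resistance once the brake bites; before that the pad moves freely at about 3 N, growing to about 5 N low down (return spring and needle).
- lever (a joint): Brake lever, rad: 0 = released, where it rises outwards 0.35 rad above level; grows as its pad is pressed down, to 0.74. A spring brings it back to 0. The brake bites anywhere from 0.2 to 0.55 rad (35 to 105 mm of pad travel), different each time; there the push begins to firm up. 10 to 15 N in all is a clear bite, 20 N too much.
- lever_pad (a point): Middle of the upper face of the lever's black pad, 185 mm out from the hinge, about 175 mm above the bench at rest; moves with the lever. Pad 36 mm wide, 54 long along the lever, 16 thick: press it straight down here. Nothing stands beneath it.
- cam: Brake cam hidden inside the casing, driven by the lever: it moves 80 mm per rad of lever towards machine -y (origin at machine x 50, y +64, z 60 mm when released). It presses on the brake shoe only once the brake bites, with about 2.3 times the extra force felt on the pad. Nothing to handle.
- pointer: Drag needle: low, dark, 3 mm wide, 7 mm high, lying across the scale from a slot on the machine's +x side. Origin: its tip, on the scale plate at machine x = 0; axes as the machine's. The lever pushes it from y = +85 towards -y, 200 mm per rad; it stays at the furthest point when the lever comes back. The robot must not touch it.
- marker: Steel marker sliding on a rail along machine y at x = -35; 1.5 N friction, stays put. Origin: on the scale plate under its middle, in line with its index (which points to +x, the needle). Block 26 (x) by 18 (y) mm; upright grip tab 14 (x) by 12 (y), from 13 to 47 mm above the origin. Range y +85 to -67, starts at y -45 to -62, near the disc. Passes the needle without touching.
- hammer: Hammer, 260 mm long, lying on the bench. Bystander.
- offcut: Wood offcut 70 by 120 by 22 mm on the bench. Bystander.
- tape: Tape measure, grey case 60 by 60 by 34 mm, on the bench. Bystander.

How it is judged:
On the way, in this order (a step that is already met when the one before it is completed fails the run):
1. the brake lever is pressed until the brake has clearly bitten (contact force between cam and anything else above 7 N), for 0.1 s.
2. the lever is let fully back up (value of joint lever below 0.04 rad), for 0.1 s.
3. the marker's index is in line with the needle (y of marker in the frame of pointer between -0.004 and 0.004 m), for 0.2 s.
At the end, for the whole second after the job is handed in: The lever is fully released (within 0.04 rad), the needle stands where the brake's bite left it, and the marker rests with its index within 4 mm of the needle along the scale (all of step 3 and value of joint lever below 0.04 rad and y of pointer in the frame of machine below 0.05 m and linear speed of marker below 0.005 m/s); the robot touches nothing.
It fails at once if the brake is pressed too hard (about 20 N on the pad) (contact force between cam and anything else above 40 N).
It fails at once if the robot touches the needle (contact force between any of the fingers, the arm and pointer above 0.3 N).
It fails at once if a bystander is moved by more than 20 mm (distance of any of hammer, offcut, tape from where it was at the start of the episode above 0.02 m).
It also fails if it takes over 56 s, if anything falls off the work surface, if the arm or the gripper's body presses on something with over 40 N, if the wrist force passes 120 N, or if a joint passes its speed limit or range.

## Robot

A 6-joint arm with a two-finger parallel gripper is mounted at the origin on the work surface. World frame = base frame: x ahead of the robot, y to its left, z up, the work surface at z = 0. Lengths are in m, angles in rad, forces in N, time in s.
With the tool pointing down it reaches from about 0.375 to 0.825 m from the base axis. Payload 5.5 kg.
Tool frame: the origin (TCP) lies at the very end of the fingers, on their centre line; the grasp point (between the pads) lies 19 mm behind it; x points along the fingers, y is the direction in which the jaws open and shut, and the axes are right-handed (so a half turn about x gives the same grasp; the last joint's range is limited). The gripper opens to 85 mm and grips with 20 to 120 N. Pads are 22 mm wide; open, the fingers measure 114 mm over their backs; the gripper's body (76 mm by 85 mm) begins 54 mm behind the grasp point. The pads swing forward as they close: fully open they stand 13 mm farther back than shut.
Start: joints at [-1.308, 0.314, -0.047, 1.21, 0, 1.571], TCP at [0.156, -0.579, 0.231] pointing down, gripper open.
Joint ranges: [-2.67, 2.67], [-0.69, 1.73], [-1.03, 1.25], [-2.08, 2.16], [-1.42, 1.45], [-3.14, 3.14]. Speed limits (rad/s): [2.39, 2.39, 3.01, 3.14, 3.14, 3.14].

## Interface

Orientations are given as a unit quaternion [x, y, z, w].
In Python, from cell import monitor, imaging, hand_in gives the robot as it stands.
- The arm moves only by the shell command python3 -m crank 'ROWS' [FORCE]. ROWS is JSON, a list of rows, each a list of 3 entries, a list of its own where there are three numbers: the shift along the tool's x, y, z in units of 0.025 m (1.0 is 0.025 m), then the turn, a rotation vector about the tool's x, y, z in units of 180 degrees (1.0 is 180 degrees), then the closure, from 0 (fully open) to 1 (shut). In form: [[[x, y, z], [wx, wy, wz], gripper], ...]. A call has 1 to 20 rows; each row shifts and turns the pose as measured when the row begins, along the tool's axes as they then stand; what a row does not reach is not made up. A row lasts 1/10 s, in which the tool goes at most 50 mm and 8.59 degrees, less where a joint would pass 70% of its speed; a pose out of reach is approached as far as the arm can. A call with a number of a shift or a turn outside -1 to 1 is refused whole. A call with a gripper value outside its range is refused whole. The fingers move at their own pace and stop on an object; FORCE is the grip in N (left out, the last holds). Time passes only in rows, so rows that do not move let the fingers close. It gives the time, the measured TCP pose, the force and the opening at its end, in the units of the state.
- monitor.get_obs(): the state, without advancing time (a new reading comes with each control period).
- imaging.read_camera(name): name is "scene" or "top"; returns the picture (384x512x3 uint8, blue, green, red); there is no depth.
- imaging.calibration(name): a dict with "fx", "fy", "cx", "cy" (pixels), "dist_coeffs" ([k1, k2, p1, p2, k3] as OpenCV has them; the pictures are not rectified), "position" and "orientation" of the camera in the world. Camera axes: x right, y down, z forward; pixel columns grow to the right and rows downward; lengths in m; the calibration is good to about 2 mm. A picture is of the moment at which its call begins. calibration takes no time and is no camera call.
- hand_in(): hands the job in, once; it reports no verdict.
The state is a dict: "clock": time; "q": joint angles; "joint_velocities": joint speeds; "effort": joint torques, N m; "tool_pos": TCP position; "ee_rot": TCP orientation; "wrist_force": force on the tool from outside, world axes, zero at the start; "moment": the same for the moment, N m; "gripper_width": finger opening in m.
Only numpy, scipy, OpenCV 4.12 (cv2) and the standard library are available. Lean on these libraries where they do the work, as an engineer would, in place of code of your own. Each camera call takes 0.05 s, during which the arm holds its last target. There are 200 camera calls.

## Working session

There is one attempt and no reset: what is moved stays moved. The work goes in short steps, Python scripts to look and compute and a shell command to move; the robot and the scene stay as the last step left them, time stands still between calls to the robot, and variables do not carry over. Pictures are saved under pics/ and viewed, about 8 in all and at most 12, crops included, and the job is handed in when it is done.

```bash
ls; mkdir -p pics
python3 - <<'E'
from cell import monitor, imaging
import cv2
print(monitor.get_obs())
for n in("scene","top"):
    cv2.imwrite(f"pics/{n}0.png",imaging.read_camera(n)); print(imaging.calibration(n))
E
```

```text
pics
{'clock': 0.0, 'q': array([-1.30801091e+00,  3.14212798e-01, -4.81010846e-02,  1.21018985e+00,
        2.07947312e-05,  1.57078347e+00]), 'joint_velocities': array([-1.55426398e-03, -1.19747164e-05, -9.00639898e-05, -3.14945192e-04,
       -1.10403156e-04,  6.10196283e-04]), 'effort': array([-3.87970304e-04, -5.39586926e+01,  3.39751804e+01,  1.94358628e-02,
        2.19446230e-05,  2.76137747e-06]), 'tool_pos': array([ 0.15571717, -0.5788342 ,  0.23043284]), 'ee_rot': array([-0.70093915, -0.09324546,  0.70108274, -0.09204662]), 'wrist_force': array([-0.31190105, -0.17386582, -0.13497528]), 'moment': array([-0.02817609,  0.00449735,  0.01049495]), 'gripper_width': 0.08544944650398473}
{'fx': 466.46171962428116, 'fy': 466.46171962428116, 'cx': 247.80589996929606, 'cy': 199.51133827533286, 'dist_coeffs': array([-0.13089801,  0.        ,  0.        ,  0.        ,  0.        ]), 'position': array([0.86798447, 0.39146609, 0.87620839]), 'orientation': array([ 0.34599071,  0.90118454, -0.24253549, -0.09660946])}
{'fx': 479.6940519046922, 'fy': 479.6940519046922, 'cx': 255.29065635599986, 'cy': 188.95013568538678, 'dist_coeffs': array([-0.14640675,  0.        ,  0.        ,  0.        ,  0.        ]), 'position': array([0.38604541, 0.07915332, 1.29600672]), 'orientation': array([ 0.70762691, -0.70212273,  0.06349249, -0.04750302])}
```

View pics/scene0.png

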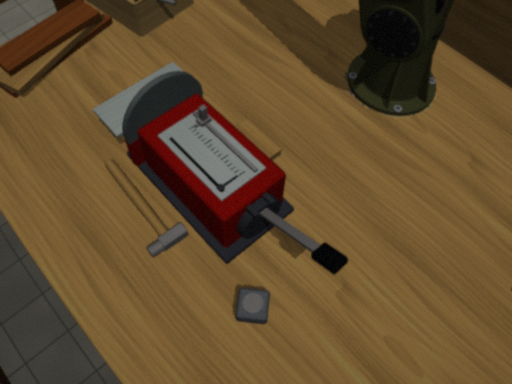

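View pics/top0.png

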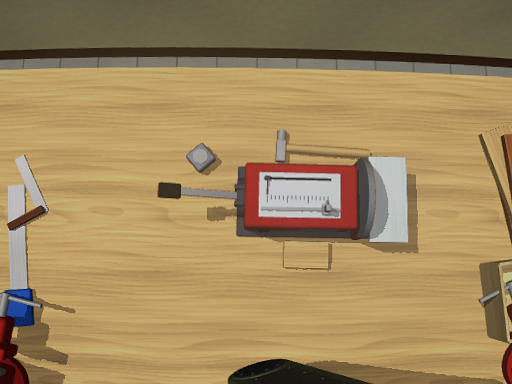

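Scene view: the sander is at about (210,170), its pad at (329,257) and the marker tab at (202,113). Top view: pad at (169,190), plate at (300,197), marker at (327,208), and the needle lies at the +y (zero) end. The machine axes nearly match the world axes.

```bash
cat > h.py <<'E'
import numpy as np, cv2
from cell import monitor, imaging
from scipy.spatial.transform import Rotation as R
def ray(n,uv):
    c=imaging.calibration(n); K=np.array([[c["fx"],0,c["cx"]],[0,c["fy"],c["cy"]],[0,0,1]])
    p=cv2.undistortPoints(np.array(uv,float).reshape(-1,1,2),K,c["dist_coeffs"]).reshape(-1,2)
    d=R.from_quat(c["orientation"]).apply(np.c_[p,np.ones(len(p))])
    return c["position"],d/np.linalg.norm(d,axis=1)[:,None]
def plane(n,uv,z):
    o,d=ray(n,uv); return o+d*((z-o[2])/d[:,2])[:,None]
def tri(u1,u2):
    (o1,d1),(o2,d2)=ray("scene",[u1]),ray("top",[u2]); d1,d2=d1[0],d2[0]
    t=np.linalg.lstsq(np.c_[d1,-d2],o2-o1,rcond=None)[0]
    a,b=o1+t[0]*d1,o2+t[1]*d2
    return (a+b)/2,np.linalg.norm(a-b)
def blob(m,roi):
    x0,y0,x1,y1=roi; z=np.zeros(m.shape,np.uint8); z[y0:y1,x0:x1]=m[y0:y1,x0:x1]*255
    return max(cv2.findContours(z,cv2.RETR_EXTERNAL,cv2.CHAIN_APPROX_NONE)[0],key=cv2.contourArea)
def cen(c):
    m=cv2.moments(c); return np.array([m["m10"]/m["m00"],m["m01"]/m["m00"]])
E
python3 - <<'E'
from h import *
s=cv2.imread("pics/scene0.png"); t=cv2.imread("pics/top0.png")
cs=blob(s.max(2)<45,(308,238,352,278)); ct=blob(t.max(2)<50,(150,178,190,205))
print("pad",cen(cs),cen(ct),tri(cen(cs),cen(ct)),cv2.boundingRect(ct))
red=lambda i:(i[...,2]>150)&(i[...,1]<50)
for n,i,roi,pr in(("top",t,(240,155,362,235),(255,168,345,222)),("scene",s,(120,90,290,240),(150,105,275,200))):
    c=blob(i.min(2)>125,pr); r=cv2.minAreaRect(c)
    print(n,r); P=plane(n,cv2.boxPoints(r),.143); print(P.round(4),P.mean(0)); 
c=blob(red(t),(240,155,362,235)); P=plane("top",cv2.boxPoints(cv2.minAreaRect(c)),.14);print("red",P.round(4),P.mean(0))
a=cv2.resize(t[160:235,230:350],None,fx=5,fy=5,interpolation=cv2.INTER_CUBIC)
b=cv2.resize(s[90:210,140:290],None,fx=4,fy=4,interpolation=cv2.INTER_CUBIC)
w=max(a.shape[1],b.shape[1]);
a=cv2.resize(a,None,fx=.8,fy=.8);b=cv2.resize(b,None,fx=.6,fy=.6)
w=max(a.shape[1],b.shape[1]);f=lambda i:cv2.copyMakeBorder(i,0,0,0,w-i.shape[1],0)
cv2.imwrite("pics/c1.png",np.vstack([f(a),f(b)]))
E
```

```text
Traceback (most recent call last):
  File "h.py", line 20, in cen
    m=cv2.moments(c); return np.array([m["m10"]/m["m00"],m["m01"]/m["m00"]])
                                       ~~~~~~~~^~~~~~~~~
ZeroDivisionError: float division by zero
```

```bash
cat > m.py <<'E'
from h import *
s=cv2.imread("pics/scene0.png"); t=cv2.imread("pics/top0.png")
print(s[257,329],t[190,169],t[190,150],s[257,300])
cs=blob(s.max(2)<50,(305,238,352,278)); ct=blob(t.max(2)<70,(150,178,185,205))
print("pad",cen(cs),cen(ct),tri(cen(cs),cen(ct)),cv2.boundingRect(ct),cv2.boundingRect(cs))
red=lambda i:(i[...,2]>130)&(i[...,1]<60)
for n,i,pr in(("top",t,(255,168,345,222)),("scene",s,(150,105,275,200))):
    c=blob(i.min(2)>125,pr); r=cv2.minAreaRect(c)
    P=plane(n,cv2.boxPoints(r),.143); print(n,P.round(4),P.mean(0)); 
c=blob(red(t),(240,155,362,235)); P=plane("top",cv2.boxPoints(cv2.minAreaRect(c)),.14);print("red",P.round(4),P.mean(0))
a=cv2.resize(t[160:235,230:350],None,fx=4,fy=4,interpolation=cv2.INTER_CUBIC)
b=cv2.resize(s[95:200,150:270],None,fx=2.7,fy=2.7,interpolation=cv2.INTER_CUBIC)
w=max(a.shape[1],b.shape[1]);f=lambda i:cv2.copyMakeBorder(i,0,0,0,w-i.shape[1],0)
cv2.imwrite("pics/c1.png",np.vstack([f(a),f(b)]))
E
python3 m.py
```

```text
[9 6 6] [33 48 58] [ 96 151 182] [ 55 100 128]
pad [328.94129104 257.74485253] [169.30184195 190.17944147] (array([0.56070129, 0.25929029, 0.16414905]), np.float64(0.0006013912689191546)) (158, 183, 23, 15) (311, 243, 36, 31)
top [[ 0.611   0.0447  0.143 ]
 [ 0.6133 -0.1555  0.143 ]
 [ 0.5017 -0.1531  0.143 ]
 [ 0.5004  0.0442  0.143 ]] [ 0.55659584 -0.05492945  0.143     ]
scene [[ 0.5914 -0.0546  0.143 ]
 [ 0.559  -0.0607  0.143 ]
 [ 0.5612  0.0173  0.143 ]
 [ 0.5924  0.0221  0.143 ]] [ 0.57599103 -0.01897428  0.143     ]
red [[ 0.4811  0.0798  0.14  ]
 [ 0.634   0.0778  0.14  ]
 [ 0.6311 -0.2004  0.14  ]
 [ 0.4765 -0.1927  0.14  ]] [ 0.55567684 -0.05886561  0.14      ]
```

View pics/c1.png

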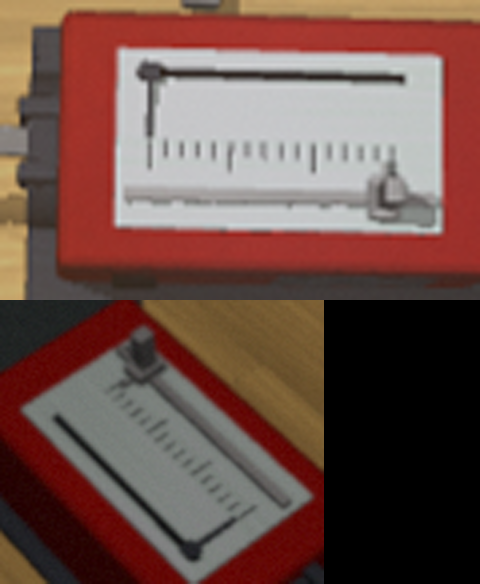

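Crop: the needle stands at the zero tick (crop x≈150). The marker tab is at about (390,190) in the crop, near the 150 mm end. Next I work out the tool axes and the targets.

Run:
```python
from h import *
o=monitor.get_obs(); M=R.from_quat(o["ee_rot"]).as_matrix(); print("tool axes (rows=tool xyz in world)\n",M.T.round(3))
px=lambda x,y:(230+(x-1.5)/4,160+(y-1.5)/4); ps=lambda x,y:(150+(x-.85)/2.7,95+(y-300-.85)/2.7)
print("zero,150",plane("top",[px(150,150),px(392,160)],.143).round(4),plane("scene",[ps(250,510),ps(112,390)],.143).round(4))
print("tab top",tri(ps(143,335),px(391,183)))
print("pad centre on z .172",plane("top",[(169.3,190.2)],.172),plane("scene",[(329.5,256)],.172))
```

```text
tool axes (rows=tool xyz in world)
 [[-0.     0.002 -1.   ]
 [ 0.26  -0.966 -0.002]
 [-0.966 -0.26  -0.   ]]
zero,150 [[ 0.549   0.0247  0.143 ]
 [ 0.5442 -0.1233  0.143 ]] [[ 0.5459  0.0264  0.143 ]
 [ 0.5509 -0.1221  0.143 ]]
tab top (array([ 0.5238068 , -0.11386507,  0.19061563]), np.float64(0.0007772143821792773))
pad centre on z .172 [[0.55929167 0.25830308 0.172     ]] [[0.56128776 0.25898618 0.172     ]]
```

```bash
python3 -m crank '[[[-1,0,0],[0.042,0,0],1],[[-1,0,0],[0.042,0,0],1],[[-1,0,0],[0,0,0],1],[[-1,0,0],[0,0,0],1],[[0,-1,-1],[0,0,0],1],[[0,-1,-1],[0,0,0],1],[[0,-1,-1],[0,0,0],1],[[0,-1,-1],[0,0,0],1],[[0,-1,-1],[0,0,0],1],[[0,-1,-1],[0,0,0],1],[[0,-1,-1],[0,0,0],1],[[0,-1,-1],[0,0,0],1],[[0,-1,-1],[0,0,0],1],[[0,-1,-1],[0,0,0],1],[[0,-1,-1],[0,0,0],1],[[0,-1,-1],[0,0,0],1],[[0,-1,-1],[0,0,0],1],[[0,-1,-1],[0,0,0],1],[[0,-1,-1],[0,0,0],1],[[0,-1,-1],[0,0,0],1]]' 40
```

```text
clock: 2.1
tool_pos: [0.5714, -0.1692, 0.3273]
ee_rot: [-0.704, 0.003, 0.71, 0.012]
wrist_force: [-0.0, -0.3, 0.1]
gripper_width: 0.0001
```

```bash
python3 -m crank '[[[0,-1,0.2],[0,0,0],1],[[0,-1,0.2],[0,0,0],1],[[0,-1,0],[0,0,0],1],[[0,-1,0],[0,0,0],1],[[0,-1,0],[0,0,0],1],[[0,-1,0],[0,0,0],1],[[0,-1,0],[0,0,0],1],[[0,-1,0],[0,0,0],1],[[0,-1,0],[0,0,0],1],[[0,-1,0],[0,0,0],1],[[0,-1,0],[0,0,0],1],[[0,-1,0],[0,0,0],1],[[0,-1,0],[0,0,0],1],[[0,-1,0],[0,0,0],1],[[0,-1,0],[0,0,0],1],[[0,-1,0],[0,0,0],1],[[0.5,0,0],[0,0,0],1],[[0,0,0],[0,0,0],1]]'; python3 -c "
from h import *
o=monitor.get_obs();print(o['tool_pos'],R.from_quat(o['ee_rot']).as_matrix().T.round(3))
cv2.imwrite('pics/s2.png',imaging.read_camera('scene'))"
```

```text
clock: 3.9
tool_pos: [0.5571, 0.1408, 0.3272]
ee_rot: [-0.692, -0.105, 0.714, -0.019]
wrist_force: [0.3, -0.0, -0.7]
gripper_width: 0.0003
[0.55705704 0.14080569 0.32720631] [[-0.041  0.118 -0.992]
 [ 0.173 -0.977 -0.123]
 [-0.984 -0.177  0.019]]
```

```bash
python3 -c "
from h import *
o=monitor.get_obs();print(o['q'].round(3),o['joint_velocities'].round(3))"
```

```text
[0.176 0.261 0.095 1.423 0.124 3.141] [-0.012 -0.007  0.02   0.013 -0.002  0.002]
```

View pics/s2.png

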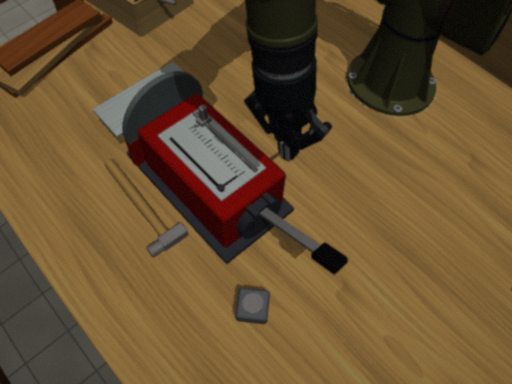

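The last joint hit its +3.14 limit, so the tool stopped short at y 0.14 and tilted. Pressing leaves the yaw free, so I'll turn the tool back about 60° and level it.

```bash
cat >> h.py <<'E'
def turn(deg):
    "rotvec (tool frame, units of 180 deg) to point down with tool y at world yaw deg"
    a=np.radians(deg); x=np.array([0,0,-1.]); y=np.array([np.cos(a),np.sin(a),0]); T=np.c_[x,y,np.cross(x,y)]
    o=monitor.get_obs(); C=R.from_quat(o["ee_rot"])
    return (C.inv()*R.from_matrix(T)).as_rotvec()/np.pi
def shift(p):
    o=monitor.get_obs(); return R.from_quat(o["ee_rot"]).inv().apply(np.array(p)-o["tool_pos"])/.025
E
python3 -c "
from h import *
r=turn(-30);print(r,r/8)"
```

```text
[-0.27685014 -0.01175587  0.0393475 ] [-0.03460627 -0.00146948  0.00491844]
```

```bash
python3 -m crank '[[[0,0,0],[-0.035,-0.0015,0.005],1],[[0,0,0],[-0.035,-0.0015,0.005],1],[[0,0,0],[-0.035,-0.0015,0.005],1],[[0,0,0],[-0.035,-0.0015,0.005],1],[[0,0,0],[-0.035,-0.0015,0.005],1],[[0,0,0],[-0.035,-0.0015,0.005],1],[[0,0,0],[-0.035,-0.0015,0.005],1],[[0,0,0],[-0.035,-0.0015,0.005],1]]'; python3 -c "
from h import *
print(turn(-30),shift([.56,.26,.21]),monitor.get_obs()['q'])"
```

```text
clock: 4.75
tool_pos: [0.5574, 0.1357, 0.3266]
ee_rot: [-0.605, -0.362, 0.607, -0.368]
wrist_force: [1.4, -0.6, 0.4]
gripper_width: 0.0003
[ 0.01193625  0.00207112 -0.00178312] [ 4.62390171 -2.25651524 -4.47395271] [ 0.24379399  0.24530416  0.07708313  1.40290002 -0.0085792   2.30069143]
```

```bash
python3 -m crank '[[[0,-0.45,-0.9],[0.003,0,0],1],[[0,-0.45,-0.9],[0.003,0,0],1],[[0,-0.45,-0.9],[0.003,0,0],1],[[0.6,-0.45,-0.9],[0.003,0,0],1],[[1,-0.45,-0.85],[0,0,0],1],[[1,0,0],[0,0,0],1],[[1,0,0],[0,0,0],1],[[0.8,0,0],[0,0,0],1],[[0,0,0],[0,0,0],1]]'; python3 -c "
from h import *
print(turn(-30),shift([.56,.26,.18]),monitor.get_obs())"
```

```text
clock: 5.65
tool_pos: [0.5641, 0.2594, 0.2122]
ee_rot: [-0.613, -0.348, 0.614, -0.355]
wrist_force: [0.2, 0.3, -0.2]
gripper_width: -0.0001
[-0.00213088  0.00199113 -0.00294466] [ 1.28506715 -0.16336088  0.05453007] {'clock': 5.65, 'q': array([ 0.43704261,  0.36036402, -0.02554602,  1.18474952, -0.01116645,
        2.53813137]), 'joint_velocities': array([-0.00356629, -0.01758477,  0.03333518,  0.02502923, -0.00313323,
        0.00013173]), 'effort': array([ 2.28627669e-01, -5.71825719e+01,  3.42043698e+01, -8.91356897e-01,
       -3.19198833e-02, -1.70945674e-03]), 'tool_pos': array([0.56405674, 0.25943368, 0.21215406]), 'ee_rot': array([-0.61326292, -0.34755792,  0.6138228 , -0.35543447]), 'wrist_force': array([ 0.24276968,  0.28185955, -0.2479124 ]), 'moment': array([-0.01956721,  0.02958008, -0.01801195]), 'gripper_width': -9.585891968965005e-05}
```

```bash
python3 -m crank '[[[0.4,-0.05,0],[0,0,0],1],[[0.4,-0.05,0],[0,0,0],1],[[0.4,-0.05,0],[0,0,0],1],[[0.3,0,0],[0,0,0],1],[[0.2,0,0],[0,0,0],1],[[0.2,0,0],[0,0,0],1],[[0,0,0],[0,0,0],1]]';python3 -m crank '[[[0.2,0,0],[0,0,0],1],[[0.2,0,0],[0,0,0],1],[[0.2,0,0],[0,0,0],1],[[0,0,0],[0,0,0],1]]'
```

```text
clock: 6.35
tool_pos: [0.5639, 0.2621, 0.1663]
ee_rot: [0.617, 0.347, -0.611, 0.355]
wrist_force: [-1.3, -0.7, 2.6]
gripper_width: 0.0004
clock: 6.75
tool_pos: [0.5651, 0.2631, 0.1515]
ee_rot: [0.618, 0.348, -0.61, 0.355]
wrist_force: [-0.1, 0.3, 3.5]
gripper_width: 0.0001
```

```bash
cat > chk.py <<'E'
from h import *
import sys
o=monitor.get_obs(); print(o["clock"],o["tool_pos"].round(4),o["wrist_force"].round(2)); sys.exit(o["wrist_force"][2]>6.5)
E
c="python3 chk.py"
python3 -m crank '[[[0.12,0,0],[0,0,0],1],[[0.12,0,0],[0,0,0],1],[[0,0,0],[0,0,0],1]]' >/dev/null && $c && python3 -m crank '[[[0.12,0,0],[0,0,0],1],[[0.06,0,0],[0,0,0],1],[[0,0,0],[0,0,0],1]]' >/dev/null && $c && python3 -m crank '[[[0.12,0,0],[0,0,0],1],[[0.06,0,0],[0,0,0],1],[[0,0,0],[0,0,0],1]]' >/dev/null && $c && python3 -m crank '[[[0.12,0,0],[0,0,0],1],[[0.06,0,0],[0,0,0],1],[[0,0,0],[0,0,0],1]]' >/dev/null && $c && python3 -m crank '[[[0.12,0,0],[0,0,0],1],[[0.06,0,0],[0,0,0],1],[[0,0,0],[0,0,0],1]]' >/dev/null && $c && python3 -m crank '[[[0.12,0,0],[0,0,0],1],[[0.06,0,0],[0,0,0],1],[[0,0,0],[0,0,0],1]]' >/dev/null && $c
```

```text
7.05 [0.5654 0.2635 0.1453] [-0.46  0.85  3.4 ]False
```

```bash
sed -i 's/sys.exit(\(.*\))$/sys.exit(int(\1))/' chk.py
c="python3 chk.py"
python3 -m crank '[[[0.12,0,0],[0,0,0],1],[[0.08,0,0],[0,0,0],1],[[0,0,0],[0,0,0],1]]' >/dev/null && $c && python3 -m crank '[[[0.12,0,0],[0,0,0],1],[[0.08,0,0],[0,0,0],1],[[0,0,0],[0,0,0],1]]' >/dev/null && $c && python3 -m crank '[[[0.12,0,0],[0,0,0],1],[[0.08,0,0],[0,0,0],1],[[0,0,0],[0,0,0],1]]' >/dev/null && $c && python3 -m crank '[[[0.12,0,0],[0,0,0],1],[[0.08,0,0],[0,0,0],1],[[0,0,0],[0,0,0],1]]' >/dev/null && $c && python3 -m crank '[[[0.12,0,0],[0,0,0],1],[[0.08,0,0],[0,0,0],1],[[0,0,0],[0,0,0],1]]' >/dev/null && $c && python3 -m crank '[[[0.12,0,0],[0,0,0],1],[[0.08,0,0],[0,0,0],1],[[0,0,0],[0,0,0],1]]' >/dev/null && $c
```

```text
7.35 [0.5657 0.264  0.1402] [-0.54  1.08  3.43]
7.65 [0.5658 0.2643 0.1353] [-0.32  2.32  3.55]
7.95 [0.566  0.2645 0.1305] [-0.33  1.56  2.76]
8.25 [0.5662 0.2648 0.1257] [0.3  2.74 2.62]
8.55 [0.5663 0.2651 0.121 ] [-0.37  1.73  5.03]
8.85 [0.5664 0.2653 0.1184] [-3.81  1.25 10.14]
```

```bash
c="python3 chk.py"
python3 -m crank '[[[0.08,0,0],[0,0,0],1],[[0.05,0,0],[0,0,0],1]]'; $c
```

```text
clock: 9.05
tool_pos: [0.5664, 0.2654, 0.1175]
ee_rot: [0.62, 0.349, -0.607, 0.354]
wrist_force: [-3.9, 0.3, 14.4]
gripper_width: 0.0001
9.05 [0.5664 0.2654 0.1175] [-3.91  0.28 14.43]
```

```bash
python3 -m crank '[[[0.04,0,0],[0,0,0],1],[[0.04,0,0],[0,0,0],1]]'; python3 -m crank '[[[-0.5,0,0],[0,0,0],1],[[-0.5,0,0],[0,0,0],1],[[-0.5,0,0],[0,0,0],1],[[-0.5,0,0],[0,0,0],1],[[-0.5,0,0],[0,0,0],1],[[-0.5,0,0],[0,0,0],1],[[-1,0,0],[0,0,0],1],[[-1,0,0],[0,0,0],1],[[-1,0,0],[0,0,0],1],[[-1,0,0],[0,0,0],0.6],[[-1,0,0],[0,0,0],0.6],[[0,0,0],[0,0,0],0.6]]'
python3 - <<'E'
from h import *
for n in("scene","top"): cv2.imwrite(f"pics/{n}3.png",imaging.read_camera(n))
o=monitor.get_obs(); print(o["tool_pos"],o["q"].round(3)); print("turn",turn(-90),"shift",shift([.522,-.114,.30]))
E
```

```text
clock: 9.25
tool_pos: [0.5664, 0.2654, 0.1179]
ee_rot: [0.62, 0.349, -0.607, 0.354]
wrist_force: [-4.3, 1.3, 12.2]
gripper_width: 0.0
clock: 10.45
tool_pos: [0.56, 0.2637, 0.3294]
ee_rot: [0.618, 0.349, -0.609, 0.354]
wrist_force: [0.6, -0.1, 0.5]
gripper_width: 0.0341
[0.55903803 0.26314291 0.32575875] [ 0.444  0.326  0.183  1.419 -0.007  2.546]
turn [ 0.33100841 -0.00245978 -0.00262416] shift [ 1.06278541  6.34935049 13.76196203]
```

Run:
```python
from h import *
s=cv2.imread("pics/scene3.png"); t=cv2.imread("pics/top3.png")
a=cv2.resize(t[150:240,140:350],None,fx=3.5,fy=3.5,interpolation=cv2.INTER_CUBIC)
b=cv2.resize(s[95:270,150:360],None,fx=1.6,fy=1.6,interpolation=cv2.INTER_CUBIC)
cv2.imwrite("pics/c3.png",np.vstack([a,cv2.copyMakeBorder(b,0,0,0,a.shape[1]-b.shape[1],0)]))
```

```text
(no output)
```

View pics/c3.png

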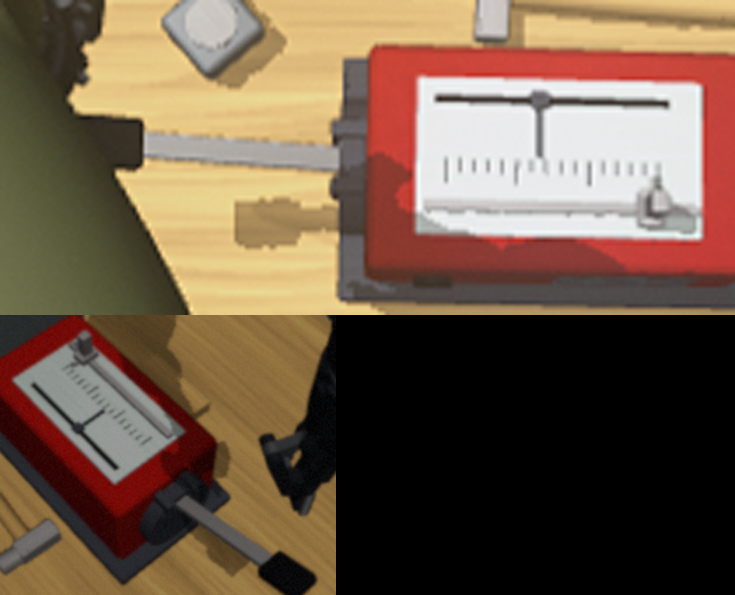

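Crop: the lever is back up and the needle stands at crop x≈540. The ticks at 446, 516 and 589 (0, 50, 100) give a reading of about 66 mm. The marker index is still near 148 mm (x≈657).

```bash
python3 -m crank '[[[0,0.45,0.98],[0,0,0],0.1],[[0,0.45,0.98],[0,0,0],0.1],[[0,0.45,0.98],[0,0,0],0.1],[[0,0.45,0.98],[0,0,0],0.1],[[0,0.45,0.98],[0,0,0],0.1],[[0,0.45,0.98],[0,0,0],0.1],[[0,0.45,0.98],[0,0,0],0.1],[[0,0.45,0.98],[0,0,0],0.1],[[0,0.45,0.98],[0,0,0],0.1],[[0,0.45,0.98],[0,0,0],0.1],[[0,0.45,0.98],[0,0,0],0.1],[[0,0.45,0.98],[0,0,0],0.1],[[0,0.45,0.98],[0,0,0],0.1]]' && python3 -m crank '[[[0,0,0],[0.041,0,0],0.1],[[0,0,0],[0.041,0,0],0.1],[[0,0,0],[0.041,0,0],0.1],[[0,0,0],[0.041,0,0],0.1],[[0,0,0],[0.041,0,0],0.1],[[0,0,0],[0.041,0,0],0.1],[[0,0,0],[0.041,0,0],0.1],[[0,0,0],[0.041,0,0],0.1],[[0,0,0],[0,0,0],0.1]]'
cat > meas.py <<'E'
from h import *
s=cv2.imread("pics/scene3.png"); t=cv2.imread("pics/top3.png")
# needle tip column in top view: dark run below the cross slot, rows between slot and ticks
f=lambda x,y:(140+(x-1.25)/3.5,150+(y-1.25)/3.5)
g=cv2.cvtColor(t,cv2.COLOR_BGR2GRAY)
r=slice(183,193); w=np.clip(180-g[r,262:335].astype(float),0,None); w=w.sum(0); u=262+np.arange(len(w)); k=abs(u-u[w.argmax()])<4
un=(w*u)[k].sum()/w[k].sum(); print("needle col",un, plane("top",[(un,188)],.147))
print("scene needle",plane("scene",[(150+90/1.6,95+(419-315)/1.6)],.147))
print("tab top->",plane("top",[f(655,197)],.19),"index",plane("top",[f(657.5,183)],.15),"ticks 0/50/100/150",plane("top",[f(446,165),f(516,170),f(589,172),f(658,168)],.143)[:,1])
print("turn",turn(-90),"shift",shift([.522,-.114,.225]))
E
python3 meas.py; python3 -c "
from h import *;print(monitor.get_obs()['q'].round(3))"
```

```text
clock: 11.85
tool_pos: [0.5128, -0.0937, 0.306]
ee_rot: [-0.604, -0.358, 0.62, -0.35]
wrist_force: [0.6, 0.5, -0.6]
gripper_width: 0.0765
clock: 12.75
tool_pos: [0.5042, -0.0952, 0.2917]
ee_rot: [-0.69, 0.009, 0.724, 0.012]
wrist_force: [-0.3, 1.0, 0.2]
gripper_width: 0.0768
needle col 293.6424180327869 [[ 0.57147143 -0.0396982   0.147     ]]
scene needle [[ 0.57977236 -0.038797    0.147     ]]
tab top-> [[ 0.52283308 -0.11285673  0.19      ]] index [[ 0.53756776 -0.12170933  0.15      ]] ticks 0/50/100/150 [ 0.02480037 -0.02390829 -0.07491073 -0.12346571]
turn [-0.00920402  0.01544327  0.00151014] shift [ 2.62705991  0.74009379 -0.86392215]
[-0.184  0.174 -0.091  1.355 -0.004  2.986]
```

```bash
python3 -m crank '[[[0.3,0.8,-0.7],[-0.009,0.015,0.001],0],[[0.7,0,0],[0,0,0],0],[[0.6,0,0],[0,0,0],0],[[0,0,0],[0,0,0],0]]'
python3 - <<'E'
from h import *
print("turn",turn(-90),"shift",shift([.522,-.118,.162]))
s=imaging.read_camera("scene"); t=imaging.read_camera("top")
cv2.imwrite("pics/c4.png",np.hstack([cv2.resize(i,(400,400)) for i in (s[60:180,140:260],t[150:240,270:360])]))
E
```

```text
clock: 13.15
tool_pos: [0.5192, -0.1152, 0.246]
ee_rot: [-0.705, -0.006, 0.709, -0.004]
wrist_force: [-1.0, 0.5, -0.9]
gripper_width: 0.0854
turn [0.00461265 0.0015512  0.00118939] shift [ 3.35827823  0.12483347 -0.12498105]
```

View pics/c4.png

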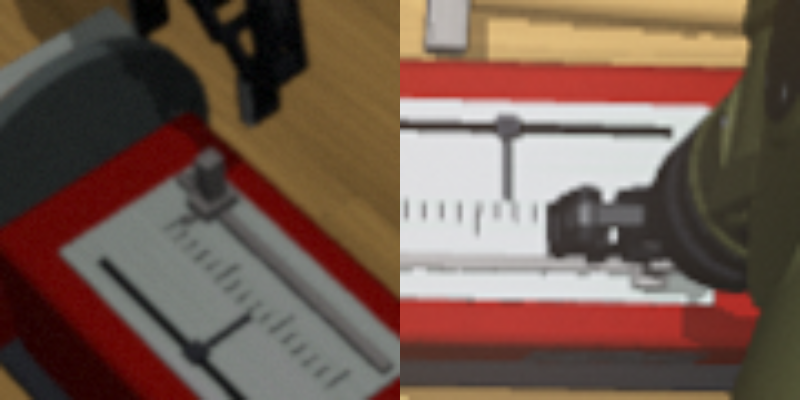

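Close look: the open fingers are above the marker with the tab between them (scene crop tab at (209,165)). The arm hides it in the top view. I'll descend and grip.

```bash
python3 -m crank '[[[0.7,0.06,-0.06],[0.004,0,0],0],[[0.7,0.06,-0.06],[0,0,0],0],[[0.7,0,0],[0,0,0],0],[[0.5,0,0],[0,0,0],0],[[0.4,0,0],[0,0,0],0],[[0.3,0,0],[0,0,0],0],[[0,0,0],[0,0,0],0]]' && python3 chk.py; python3 -m crank '[[[0,0,0],[0,0,0],0.5],[[0,0,0],[0,0,0],0.7],[[0,0,0],[0,0,0],1],[[0,0,0],[0,0,0],1],[[0,0,0],[0,0,0],1],[[0,0,0],[0,0,0],1]]' 20; python3 -c "
from h import *
print(turn(-90)); cv2.imwrite('pics/s5.png',imaging.read_camera('scene'))"
```

```text
clock: 13.95
tool_pos: [0.5269, -0.118, 0.1677]
ee_rot: [0.709, 0.003, -0.705, 0.002]
wrist_force: [-0.3, 0.0, 0.1]
gripper_width: 0.0852
13.95 [ 0.5269 -0.118   0.1677] [-0.33  0.01  0.12]
clock: 14.55
tool_pos: [0.5283, -0.1182, 0.1701]
ee_rot: [0.71, 0.003, -0.704, 0.002]
wrist_force: [-1.0, -0.0, -1.4]
gripper_width: 0.0113
[ 0.00262727 -0.00273927  0.00045593]
```

Gripped: opening 11.3 mm against the 12 mm tab. I'll slide it about 75 mm towards +y, then look.

```bash
python3 -m crank '[[[0,-0.3,0],[0,0,0],1],[[0,-0.5,0],[0,0,0],1],[[0,-0.5,0],[0,0,0],1],[[0,-0.5,0],[0,0,0],1],[[0,-0.5,0],[0,0,0],1],[[0,-0.4,0],[0,0,0],1],[[0,-0.3,0],[0,0,0],1],[[0,0,0],[0,0,0],1],[[0,0,0],[0,0,0],1]]'
python3 - <<'E'
from h import *
print(turn(-90),monitor.get_obs()["tool_pos"])
s=imaging.read_camera("scene"); t=imaging.read_camera("top")
for n,i in(("s",s),("t",t)): cv2.imwrite(f"pics/{n}6.png",i)
cv2.imwrite("pics/c6.png",np.hstack([cv2.resize(i,(400,400),interpolation=cv2.INTER_CUBIC) for i in (s[100:180,160:240],t[160:230,265:335])]))
E
```

```text
clock: 15.5
tool_pos: [0.5293, -0.0361, 0.1701]
ee_rot: [0.711, 0.003, -0.703, 0.004]
wrist_force: [1.3, -1.7, -1.2]
gripper_width: 0.0115
[ 0.00322205 -0.00367827 -0.00026139] [ 0.52928452 -0.03608555  0.17009641]
```

View pics/c6.png

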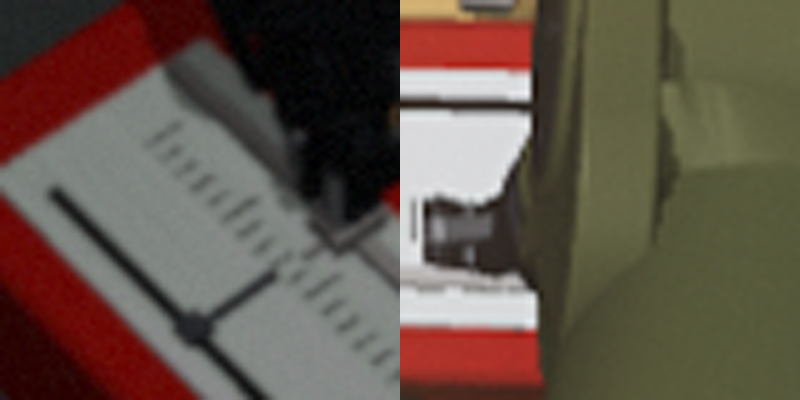

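Crop (scene side): the needle line, extended, meets the marker index near (310,253), so they look aligned. I'll let go, back off and measure with a clear view.

```bash
python3 -m crank '[[[0,0,0],[0,0,0],0.6],[[0,0,0],[0,0,0],0.5],[[0,0,0],[0,0,0],0.5],[[-0.6,0,0],[0,0,0],0.5],[[-1,0,0],[0,0,0],0.5],[[-1,0,0],[0,0,0],0.5],[[-1,0,0],[0,0,0],0.5],[[-1,0,0],[0,0,0],0.5],[[-1,0,0],[0,0,0],0.5],[[0,1,0],[0,0,0],0.5],[[0,1,0],[0,0,0],0.5],[[0,1,0],[0,0,0],0.5],[[0,1,0],[0,0,0],0.5],[[0,1,0],[0,0,0],0.5],[[0,1,0],[0,0,0],0.5],[[0,1,0],[0,0,0],0.5],[[0,1,0],[0,0,0],0.5],[[0,0,0],[0,0,0],0.5]]'
python3 - <<'E'
from h import *
print(turn(-90),monitor.get_obs()["tool_pos"])
s=imaging.read_camera("scene"); t=imaging.read_camera("top")
for n,i in(("s",s),("t",t)): cv2.imwrite(f"pics/{n}7.png",i)
cv2.imwrite("pics/c7.png",np.hstack([cv2.resize(i,(400,400),interpolation=cv2.INTER_CUBIC) for i in (s[115:175,180:240],t[170:220,265:315])]))
E
```

```text
clock: 17.4
tool_pos: [0.5241, -0.2456, 0.3158]
ee_rot: [0.709, 0.004, -0.705, 0.001]
wrist_force: [-0.7, 0.4, 0.5]
gripper_width: 0.0426
[ 0.00220461 -0.00160485  0.00101135] [ 0.52406676 -0.24564728  0.31583515]
```

View pics/c7.png

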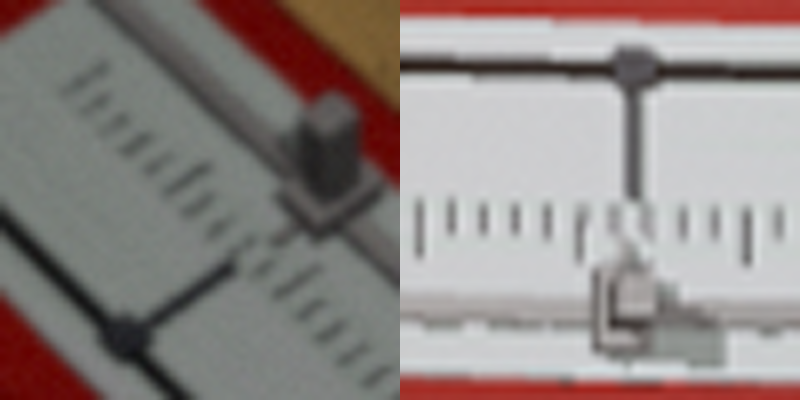

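Crop 7: the needle is at x≈633 in the top view. The index tip is near 627 and the block looks slightly left, so about 2–4 mm too far towards +y. I'll check by projecting the needle's line and ±4 mm at the right heights.

```bash
cat > ov.py <<'E'
from h import *
import sys
k=sys.argv[1]; out=[]
def proj(n,P):
    c=imaging.calibration(n); K=np.array([[c["fx"],0,c["cx"]],[0,c["fy"],c["cy"]],[0,0,1]])
    r=R.from_quat(c["orientation"]).inv(); return cv2.projectPoints(np.array(P,float),r.as_rotvec(),-r.apply(c["position"]),K,c["dist_coeffs"])[0].reshape(-1,2)
S=13.0
for n,(x0,y0,w) in(("s",(202,120,30)),("t",(278,180,30))):
    cam={"s":"scene","t":"top"}[n]; im=cv2.imread(f"pics/{n}{k}.png"); g=im.min(2).astype(float)
    # needle y: darkness profile across y on plane z=.150 (needle top), averaged over x .558-.58
    ys=np.arange(-.056,-.024,.0005); xs=np.arange(.562,.580,.002)
    px=np.array([proj(cam,[[x,y,.150] for y in ys]) for x in xs]).astype(np.float32)
    v=cv2.remap(g.astype(np.float32),px[...,0],px[...,1],cv2.INTER_LINEAR)
    d=np.median(v,axis=1,keepdims=True)-v; cy=[(np.clip(a-.4*a.max(),0,None)*ys).sum()/np.clip(a-.4*a.max(),0,None).sum() for a in d]
    yn=np.median(cy); print(cam,"needle y",yn.round(4),"slope",np.polyfit(xs,cy,1)[0].round(3))
    z=cv2.resize(im[y0:y0+w,x0:x0+w],None,fx=S,fy=S,interpolation=cv2.INTER_CUBIC)
    z=cv2.convertScaleAbs(z,alpha=1.0 if n=="t" else 1.5)
    f=lambda P:[tuple(map(int,((q-[x0,y0]+.5)*S))) for q in proj(cam,P)]
    for dy,c in((0,(0,0,255)),(.004,(255,0,0)),(-.004,(0,160,0))):
        a,b=f([[.548,yn+dy,.148],[.536,yn+dy,.148]]); cv2.line(z,a,b,c,1)
        a,b=f([[.516,yn+dy,.190],[.530,yn+dy,.190]]); cv2.line(z,a,b,c,1)
    out.append(z)
cv2.imwrite(f"pics/ov{k}.png",np.hstack(out))
E
python3 ov.py 7
```

```text
scene needle y -0.0368 slope 0.008
top needle y -0.0395 slope -0.009
```

View pics/ov7.png

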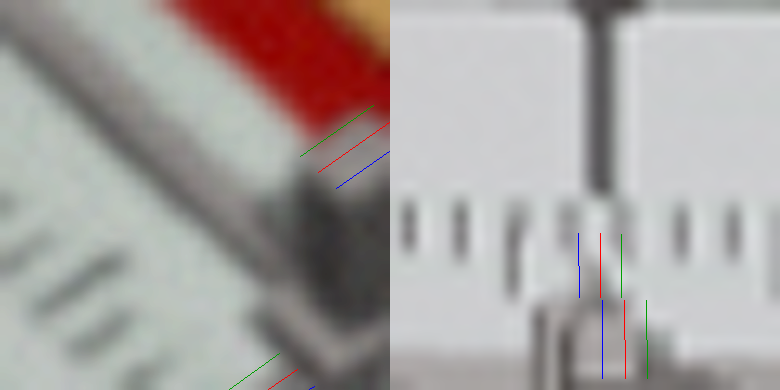

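Overlay: in the top view the index (x≈590) and tab top (≈606) sit left of the red needle lines (600 and 625), so the marker is about 2–3.5 mm too far towards +y. The scene crop missed most of the tab. I'll re-grip and shift it about 2.7 mm towards -y.

```bash
python3 -m crank '[[[0,-1,0],[0,0,0],0.3],[[0,-1,0],[0,0,0],0.3],[[0,-1,0],[0,0,0],0.3],[[0,-1,0],[0,0,0],0.3],[[0,-1,0],[0,0,0],0.3],[[0,-1,0],[0,0,0],0.3],[[0,-1,0],[0,0,0],0.3],[[0,-0.9,0],[0,0,0],0.3],[[0.5,0,0],[0,0,0],0.3],[[0,0,0],[0,0,0],0.3]]'; python3 -c "
from h import *
print(turn(-90),shift([.524,-.0361,.168]))"
```

```text
clock: 18.5
tool_pos: [0.5187, -0.0292, 0.3049]
ee_rot: [0.709, 0.009, -0.705, 0.003]
wrist_force: [0.8, 0.4, -0.5]
gripper_width: 0.06
[ 0.00567315 -0.00157976  0.00282031] [ 5.47354814  0.32843106 -0.17847777]
```

```bash
python3 -m crank '[[[0.7,0.3,-0.1],[0.005,-0.001,0.002],0.3],[[1,0,0],[0,0,0],0.3],[[1,0,0],[0,0,0],0.3],[[0.8,0,0],[0,0,0],0.3],[[0,0,0],[0,0,0],0.3]]'; python3 -c "
from h import *
print(turn(-90),shift([.524,-.0361,.168]))"
```

```text
clock: 19.0
tool_pos: [0.5209, -0.0386, 0.2149]
ee_rot: [0.708, 0.001, -0.706, -0.0]
wrist_force: [0.5, 0.1, -0.5]
gripper_width: 0.0599
[ 8.79716610e-05 -8.04392768e-04  4.09404412e-04] [ 1.87803289 -0.0992095  -0.11962177]
```

Already at y -0.0386, which is the target. Descending and closing here will centre the marker there.

```bash
python3 -m crank '[[[0.7,0,0],[0,0,0],0.3],[[0.6,0,0],[0,0,0],0.3],[[0.5,0,0],[0,0,0],0.3],[[0,0,0],[0,0,0],0.6],[[0,0,0],[0,0,0],0.8],[[0,0,0],[0,0,0],1],[[0,0,0],[0,0,0],1],[[0,0,0],[0,0,0],1],[[0,0,0],[0,0,0],1]]' 20; python3 chk.py
```

```text
clock: 19.9
tool_pos: [0.5228, -0.0408, 0.1734]
ee_rot: [0.709, -0.001, -0.705, -0.001]
wrist_force: [1.1, 1.0, -4.4]
gripper_width: 0.0112
19.9 [ 0.5228 -0.0408  0.1734] [ 1.09  1.01 -4.4 ]
```

```bash
python3 -m crank '[[[0,-0.08,0],[0,0,0],1],[[0,0,0],[0,0,0],1]]'; python3 chk.py
```

```text
clock: 20.1
tool_pos: [0.5228, -0.039, 0.1734]
ee_rot: [0.709, -0.001, -0.705, -0.001]
wrist_force: [1.2, 1.2, -2.9]
gripper_width: 0.0117
20.1 [ 0.5228 -0.039   0.1734] [ 1.21  1.16 -2.92]
```

Now release, retreat and check again, with the scene crop widened to include the tab.

```bash
sed -i 's/(202,120,30)/(208,122,30)/' ov.py; python3 -m crank '[[[0,0,0],[0,0,0],0.6],[[0,0,0],[0,0,0],0.5],[[0,0,0],[0,0,0],0.5],[[-0.6,0,0],[0,0,0],0.5],[[-1,0,0],[0,0,0],0.5],[[-1,0,0],[0,0,0],0.5],[[-1,0,0],[0,0,0],0.5],[[-1,0,0],[0,0,0],0.5],[[-1,0,0],[0,0,0],0.5],[[0,1,0],[0,0,0],0.5],[[0,1,0],[0,0,0],0.5],[[0,1,0],[0,0,0],0.5],[[0,1,0],[0,0,0],0.5],[[0,1,0],[0,0,0],0.5],[[0,1,0],[0,0,0],0.5],[[0,1,0],[0,0,0],0.5],[[0,1,0],[0,0,0],0.5],[[0,0,0],[0,0,0],0.5]]'
python3 - <<'E'
from h import *
for n,c in(("s","scene"),("t","top")): cv2.imwrite(f"pics/{n}8.png",imaging.read_camera(c))
E
python3 ov.py 8
```

```text
clock: 21.9
tool_pos: [0.5244, -0.246, 0.3261]
ee_rot: [0.714, -0.0, -0.7, 0.001]
wrist_force: [-0.1, 1.0, -0.2]
gripper_width: 0.0427
scene needle y -0.0368 slope 0.013
top needle y -0.0395 slope -0.009
```

View pics/ov8.png

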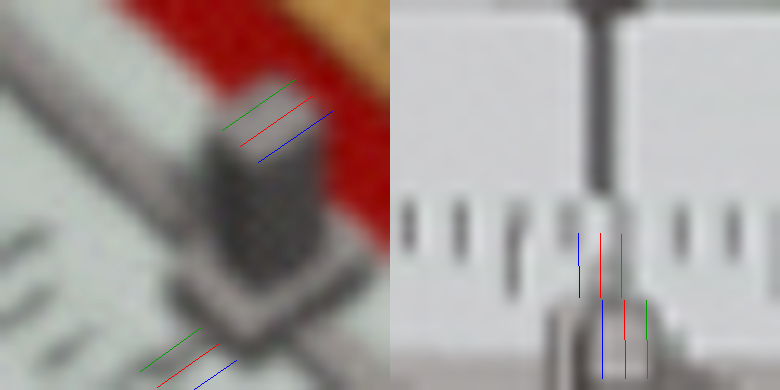

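Overlay 8: in the top view the tab top is centred at x≈624 on the red needle line (625), and the index at ≈605 against 600. In the scene view the tab-top centre, about (272,118), also lies on the red line. Everything agrees within about 1–1.5 mm and the arm is clear, so I'm handing in.

```bash
python3 -c "
from cell import hand_in
print(hand_in())"
```

```text
the job is handed in; nothing more can be done
None
```

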